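# Size a bottle collar on the stepped gauge

### The arm

A 7-joint arm with a two-finger parallel gripper is mounted at the origin on the work surface. World frame = base frame: x ahead of the robot, y to its left, z up, the work surface at z = 0. Lengths are in m, angles in rad, forces in N, time in s.
With the tool pointing down it reaches from about 0.4 to 0.75 m from the base axis. Payload 19.5 kg.
Tool frame: the origin (TCP) lies at the centre of the arm's flange, where the gripper is bolted on; the fingertips stand 173 mm ahead of it and the grasp point (between the pads) lies 155 mm ahead of it (finger_overhang is the z of the fingertips in the tool frame, in m); z points along the fingers, y is the line along which they close (so a half turn about z gives the same grasp; the last joint's range is limited). The gripper opens to 85 mm and grips with 20 to 120 N. Pads are 22 mm wide; open, the fingers measure 114 mm over their backs; the gripper's body (76 mm by 85 mm) begins 54 mm behind the grasp point. The pads swing forward as they close: fully open they stand 13 mm farther back than shut.
Start: joints at [-1.164, 0.707, -0.028, 1.485, 0.022, 0.951, -0.075], TCP at [0.249, 0.518, 0.405] pointing down, gripper open.
Joint ranges: [-2.71, 2.71], [-0.32, 2.16], [-1.57, 1.52], [0, 2.45], [-1.46, 4.6], [0, 2.02], [-2.83, 2.83]. Speed limits (rad/s): [1.89, 1.89, 2.57, 2.57, 3.01, 3.01, 3.01].

### API

Orientations are given as a unit quaternion [x, y, z, w].
In Python, from plant import read_state, snapshot, hand_in, find_in, tip_of, finger_overhang gives the robot as it stands.
- The arm moves only by the tool send_rows, never from a script. Its arguments are lists of equal length, an entry for each row: "jaw": the finger opening in cm, from 0 to 8.54; "travel": the shift along the tool's x, y, z in cm, a list of three; "angular": the turn, a rotation vector about the tool's x, y, z in rad, a list of three. In form: {"jaw": [jaw, ...], "travel": [[x, y, z], ...], "angular": [[rx, ry, rz], ...]}. A call has 1 to 12 rows; each row is the pose to reach, as a shift and turn from the pose commanded when the call began, along the tool's axes at that moment; what a row does not reach only later rows make up. A row lasts 1/12 s, in which the tool goes at most 41.7 mm and 7.16 degrees, less where a joint would pass 70% of its speed; a pose out of reach is approached as far as the arm can. A call with a gripper value outside its range is refused whole. The fingers move at their own pace and stop on an object; the grip force is fixed at half the most. Time passes only in rows, so rows that repeat a pose let the fingers close. It gives the time, the measured TCP pose, the force, the opening and the grip force at its end, in the units of the state.
- read_state(): the state, without advancing time (a new reading comes with each control period).
- snapshot(name): name is "scene" or "side" or "wrist"; returns a dict with "image" (384x512x3 uint8, blue, green, red), "camera_matrix" (3x3 intrinsics, pixels), "R" (3x3) and "t" (3): a world point X has camera coordinates R X + t. Camera axes: x right, y down, z forward; pixel columns grow to the right and rows downward; lengths in m; the calibration is good to about 2 mm. A picture is of the moment at which its call begins. There is no depth.
- hand_in(): hands the job in; it is judged then, once.
Trained networks look in the newest picture that a camera, given by its name, has taken for a name from the list of things; names that differ only in an ending like _2 or _b are one class to them, and where a whole thing is asked for, a point or a joint stands for the part that bears it (a point fixed in the world has none). Each returns a list of dicts, best first, with "p" (0 to 1); they miss things now and then, are a little off and sometimes report something else, mostly with a low value. They report only what shows in the picture. A call takes as long as a camera call.
- find_in(camera, target): "at" ([x, y, z] in m, in world coordinates, good to about 4 mm: the middle of the surface that is visible of it).
- tip_of(camera, target): "at" ([x, y, z] in m, in world coordinates, good to about 4 mm: a listed point, or the origin of a listed thing).
The state is a dict: "t": time; "joints": joint angles; "qd": joint speeds; "effort": joint torques, N m; "tcp_pos": TCP position; "tool_rot": TCP orientation; "wrist_force": force on the tool from outside, world axes, zero at the start; "wrist_torque": the same for the moment, N m; "grip_width": finger opening in m; "grasp_force": force on a finger pad.
Only numpy, scipy, OpenCV 4.12 (cv2) and the standard library are available. Lean on these libraries where they do the work, as an engineer would, in place of code of your own. Each camera call takes 0.05 s, during which the arm holds its last target. There are 200 camera calls.

### The job

Find the bottle-neck collar that stops at the two-line step of the aluminium sizing cone: pick that collar up and lower it over the cone, still held rather than dropped, until it stops, then let go so that it sits flat on that step. Leave the other two collars lying where they are.

Things in the scene. Friction and masses are not known exactly. Their poses are not given: they have to be found in the camera images.
- gauge: Bare aluminium stepped cone, 106 mm tall, upright, fixed to the table. Origin: centre of its underside; z up its axis. From below: foot 110 mm across, 12 high; 58 mm cylinder to the three-line step (ledge at height 30 mm); taper 48 to 42 mm to the two-line step (ledge at 58); taper 32 to 25 mm to the one-line step (ledge at 84); taper 15 mm to a blunt 5 mm tip. Ledges are flat, 5 mm wide.
- two_line_step (a point): The two-line step of the cone: the point on the cone's axis level with that flat ledge, 58 mm above the table. Each step shows its number in black lines (one at the top step, two at the middle, three at the lowest) around the outside just below its ledge.
- collar_middle: The middle-sized of three plain white plastic collars (short tubes standing on the table, bore upright): outside diameter 54 mm, bore 36 mm, height 30 mm. Its origin is the centre of its underside, its z axis the bore's axis, pointing up. It weighs about 50 g. Its bore clears the one-line step and it stops at the two-line step, its underside then 58 mm above the table, with about 2 mm of play to each side.
- collar_small: The smallest of three plain white plastic collars (short tubes standing on the table, bore upright): outside diameter 36 mm, bore 18 mm, height 30 mm. Its origin is the centre of its underside, its z axis the bore's axis, pointing up. It would stop at the one-line step. A bystander.
- collar_large: The largest of three plain white plastic collars (short tubes standing on the table, bore upright): outside diameter 68 mm, bore 52 mm, height 30 mm. Its origin is the centre of its underside, its z axis the bore's axis, pointing up. It would stop at the three-line step. A bystander.

How it is judged:
By the outcome, as a careful person would: the job done as asked, in the order asked, and still so for the second after the job is handed in, with the robot touching nothing.
It also fails if it takes over 38 s, if anything falls off the work surface, if the arm or the gripper's body presses on something with over 40 N, if the wrist force passes 120 N, or if a joint passes its speed limit or range.

## Working session

There is one attempt and no reset: what is moved stays moved. The work goes in short steps, Python scripts to look and compute and a tool call to move; the robot and the scene stay as the last step left them, time stands still between calls to the robot, and variables do not carry over. Pictures are saved under pics/ and viewed, at most 10 in all, crops included, and the job is handed in when it is done.

Besides the shell and the picture viewer there is one more tool, called after "Emit:" as name(argument=value, ...) on one line, values as JSON. send_rows: Moves the arm, as the interface text tells. Its arguments: {"type":"object","properties":{"jaw":{"type":"array","items":{"type":"number"}},"travel":{"type":"array","items":{"type":"array","items":{"type":"number"}}},"angular":{"type":"array","items":{"type":"array","items":{"type":"number"}}}},"required":["jaw","travel","angular"]}

```bash
mkdir -p pics; python3 - <<'E'
from plant import *
import cv2,numpy as np
np.set_printoptions(precision=4,suppress=True)
s=read_state();print(s['t'],s['tcp_pos'],s['tool_rot'],s['grip_width'],finger_overhang)
ims=[]
for c in ("scene","side"):
    d=snapshot(c);ims.append(d['image'])
    print(c,(-d['R'].T@d['t']))
    for n in("gauge","two_line_step","collar_middle","collar_small","collar_large"):
        print(n,[(np.round(r['at'],4).tolist(),round(r['p'],2)) for r in tip_of(c,n)[:3]])
cv2.imwrite('pics/a.png',ims[0]);cv2.imwrite('pics/b.png',ims[1])
E
```

```text
0.0 [0.2494 0.518  0.4042] [ 0.2225  0.9749 -0.0006 -0.0001] 0.08498395904941243 0.1734
scene [ 1.2246 -0.4657  0.9148]
gauge [([0.5026, 0.2405, 0.0009], 0.83)]
two_line_step [([0.5034, 0.24, 0.0575], 0.6)]
collar_middle [([0.4852, 0.0147, 0.0006], 0.9), ([0.5028, 0.2399, 0.001], 0.26)]
collar_small [([0.478, -0.2648, 0.002], 0.5)]
collar_large [([0.6297, -0.1781, 0.0016], 0.57)]
side [ 0.4972 -0.6449  0.7425]
gauge [([0.5031, 0.2456, 0.0026], 0.56)]
two_line_step [([0.5099, 0.2416, 0.0606], 0.63)]
collar_middle [([0.4856, 0.0146, -0.0021], 0.68)]
collar_small [([0.4854, -0.2655, -0.0005], 0.79)]
collar_large [([0.6253, -0.1725, -0.0033], 0.74)]
```

View pics/a.png

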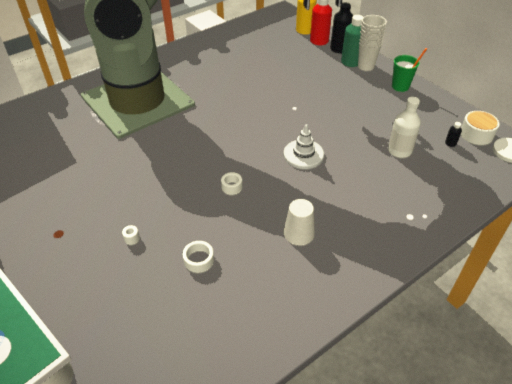

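View pics/b.png

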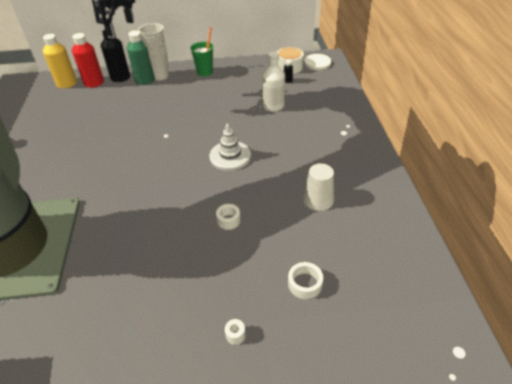

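The scene camera shows the middle collar at (232,183), the cone at (304,150), the small collar at (130,235), the large one at (198,257), and a cup at (300,222). The side camera agrees: middle collar at (228,216), cone at (230,150). I'll go above the middle collar.

Emit:
send_rows(jaw=[8.5,8.5,8.5,8.5,8.5,8.5,8.5,8.5,8.5,8.5,8.5,8.5], travel=[[-3,-2.5,0],[-6.5,-5.3,0],[-10,-8,0],[-13.5,-11,0],[-17,-13.8,0],[-20.5,-16.7,0],[-24,-19.5,0],[-27.5,-22.4,0],[-31,-25.3,0],[-34.5,-28,0],[-38,-31,0],[-41,-33.4,0]], angular=[[0,0,0],[0,0,0],[0,0,0],[0,0,0],[0,0,0],[0,0,0],[0,0,0],[0,0,0],[0,0,0],[0,0,0],[0,0,0],[0,0,0]])

```text
t: 1.6
tcp_pos: [0.461, 0.0656, 0.4049]
tool_rot: [0.223, 0.975, 0.0, 0.0]
wrist_force: [0.4, 0.3, 0.4]
grip_width: 0.0849
grasp_force: 0.0
```

Emit:
send_rows(jaw=[8.5,8.5,8.5,8.5,8.5,8.5], travel=[[-1,-0.9,2],[-2.1,-1.7,5],[-2.1,-1.7,7.5],[-2.1,-1.7,9.5],[-2.1,-1.7,10],[-2.1,-1.7,10]], angular=[[0,0,0],[0,0,0],[0,0,0],[0,0,0],[0,0,0],[0,0,0]])

```text
t: 2.1
tcp_pos: [0.472, 0.0434, 0.304]
tool_rot: [0.222, 0.975, -0.0, -0.001]
wrist_force: [0.2, -1.2, 0.4]
grip_width: 0.0852
grasp_force: 0.0
```

```bash
cat > h.py <<'E'
from plant import *
import cv2,numpy as np
from scipy.spatial.transform import Rotation as Ro
np.set_printoptions(precision=4,suppress=True)
def st():
    s=read_state();print(round(s['t'],2),np.array(s['tcp_pos']),np.array(s['tool_rot']),s['grip_width'],s['grasp_force'],np.array(s['wrist_force']));return s
def look(c,names,f=None):
    d=snapshot(c)
    for n in names:
        print(c,n,[(np.round(r['at'],4).tolist(),round(r['p'],2)) for r in tip_of(c,n)[:2]])
    if f: cv2.imwrite(f,d['image'])
    return d
def px(d,X):
    c=d['R']@np.array(X)+d['t'];u=d['camera_matrix']@c;return u[:2]/u[2]
def ray(d,uv,z):
    o=-d['R'].T@d['t'];v=d['R'].T@np.linalg.solve(d['camera_matrix'],[*uv,1]);return o+v*(z-o[2])/v[2]
E
python3 - <<'E'
from h import *
st()
d=look('wrist',['collar_middle','gauge'],'pics/c.png')
g=cv2.cvtColor(d['image'],cv2.COLOR_BGR2GRAY)
for z in(0,0.03):print(px(d,(0.4855,0.0147,z)))
E
```

```text
2.1 [0.472  0.0434 0.304 ] [ 0.2224  0.9749 -0.0004 -0.0009] 0.08521737610907756 0.0 [ 0.1519 -1.1506  0.3704]
wrist collar_middle [([0.4863, 0.0101, -0.0018], 0.84)]
wrist gauge [([0.5031, 0.2411, 0.0001], 0.9)]
[236.8559 203.661 ]
[234.5438 215.9807]
```

View pics/c.png

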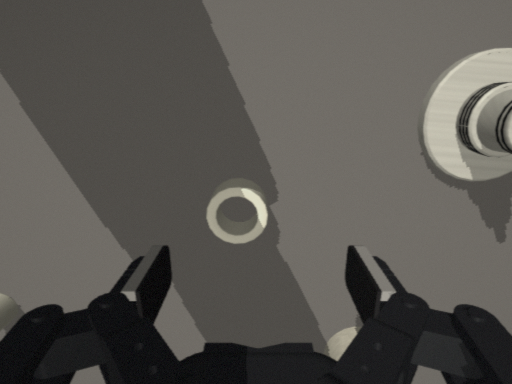

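The wrist view shows the collar's rim centred at about (237,215), and the cone with two/one-line rings at about (490,120) on the right. I'll fit the rim ellipse for the offset.

```bash
python3 - <<'E'
from h import *
im=cv2.imread('pics/c.png');hsv=cv2.cvtColor(im,cv2.COLOR_BGR2HSV)
d=snapshot('wrist');s=st()
g=d['image'][170:260,190:290].astype(int).max(2)
m=(g>150).astype(np.uint8)
cs,_=cv2.findContours(m,cv2.RETR_EXTERNAL,cv2.CHAIN_APPROX_NONE)
c=max(cs,key=cv2.contourArea);e=cv2.minEnclosingCircle(c);el=cv2.fitEllipse(c)
uv=np.array(el[0])+[190,170];print(el,e,uv)
X=ray(d,uv,0.03);print('collar',X, 'width',np.linalg.norm(ray(d,uv+[el[1][1]/2,0],.03)-X)*2)
R=Ro.from_quat(s['tool_rot']).as_matrix()
print('tool',R.T@(np.array([X[0],X[1],.176])-s['tcp_pos'])*100, Ro.from_quat(s['tool_rot']).as_rotvec())
E
```

```text
2.3 [0.4723 0.0434 0.3059] [0.2224 0.9749 0.0003 0.0009] 0.08494914646806549 0.0 [-0.0373 -0.2108 -0.6108]
((46.273590087890625, 42.66358947753906), (54.311031341552734, 58.840118408203125), 88.29373168945312) ((46.11344528198242, 43.061344146728516), 29.957658767700195) [236.2736 212.6636]
collar [0.4853 0.0172 0.03  ] width 0.05104638748371176
tool [-2.2826 -1.8171 12.9909] [0.6984 3.0612 0.0009]
```

Emit:
send_rows(jaw=[8.5,8.5,8.5,8.5,8.5,8.5,8.5,8.5,8.5], travel=[[-1.2,-1,0],[-2.3,-1.9,1],[-2.3,-1.9,3],[-2.3,-1.9,5.5],[-2.3,-1.9,8],[-2.3,-1.9,8],[-2.3,-1.9,8],[-2.3,-1.9,8],[-2.3,-1.9,8]], angular=[[0,0,0],[0,0,0],[0,0,0],[0,0,0],[0,0,0],[0,0,0],[0,0,0],[0,0,0],[0,0,0]])

```text
t: 3.05
tcp_pos: [0.4849, 0.0162, 0.2263]
tool_rot: [0.223, 0.975, 0.0, 0.001]
wrist_force: [0.2, -0.1, 0.6]
grip_width: 0.085
grasp_force: 0.0
```

```bash
python3 - <<'E'
from h import *
s=st();d=look('wrist',['collar_middle'],'pics/d.png');look('scene',['collar_middle']);look('side',['collar_middle'])
print(px(d,(0.4855,0.016,0.03)))
R=Ro.from_quat(s['tool_rot']).as_matrix()
print('tool',R.T@(np.array([.4855,.016,.176])-s['tcp_pos'])*100)
E
```

```text
3.05 [0.4849 0.0162 0.2263] [0.2226 0.9749 0.0003 0.001 ] 0.08502278065176047 0.0 [ 0.2308 -0.1129  0.5992]
wrist collar_middle [([0.4849, 0.0135, -0.0031], 0.57)]
scene collar_middle [([0.4827, 0.0123, 0.0006], 0.7)]
side collar_middle [([0.49, 0.0139, 0.0007], 0.94)]
[256.9016 229.0619]
tool [-0.049   0.0018  5.033 ]
```

View pics/d.png

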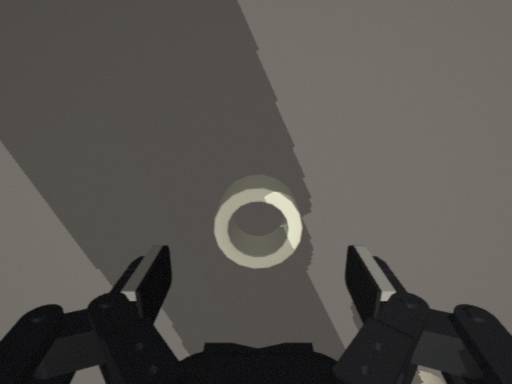

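The rim centre is at (258,228), against a prediction of (257,229), so it's aligned. I'll descend and grip.

Emit:
send_rows(jaw=[8.5,8.5,8.5,8.5,8.5,8.5,5,4.5,4.5,4.5,4.5,4.5], travel=[[0,0,1.5],[0,0,3],[0,0,4.5],[0,0,5],[0,0,5],[0,0,5],[0,0,5],[0,0,5],[0,0,5],[0,0,5],[0,0,5],[0,0,5]], angular=[[0,0,0],[0,0,0],[0,0,0],[0,0,0],[0,0,0],[0,0,0],[0,0,0],[0,0,0],[0,0,0],[0,0,0],[0,0,0],[0,0,0]])

```text
t: 4.35
tcp_pos: [0.4847, 0.0162, 0.1757]
tool_rot: [0.223, 0.975, 0.0, 0.001]
wrist_force: [-2.1, 0.4, 20.3]
grip_width: 0.0526
grasp_force: 59.3
```

Emit:
send_rows(jaw=[4.5,4.5,4.5,4.5,4.5,4.5,4.5,4.5,4.5,4.5], travel=[[0,0,0],[0,0,0],[0,0,-2],[0,0,-5],[0,0,-8],[0,0,-11],[0,0,-14],[0,0,-15],[0,0,-15],[0,0,-15]], angular=[[0,0,0],[0,0,0],[0,0,0],[0,0,0],[0,0,0],[0,0,0],[0,0,0],[0,0,0],[0,0,0],[0,0,0]])

```text
t: 5.18
tcp_pos: [0.4845, 0.0161, 0.325]
tool_rot: [0.223, 0.975, 0.0, 0.001]
wrist_force: [0.8, 0.6, -0.8]
grip_width: 0.0523
grasp_force: 63.1
```

```bash
python3 - <<'E'
from h import *
s=st();d=look('wrist',['collar_middle','gauge','two_line_step'],'pics/e.png');look('scene',['collar_middle','gauge','two_line_step']);look('side',['collar_middle','gauge','two_line_step'])
R=Ro.from_quat(s['tool_rot']).as_matrix()
print(R.T@(np.array([.503,.2411,.33])-s['tcp_pos'])*100)
for z in (.145,.155,.165,.175):print(px(d,np.array(s['tcp_pos'])+R@[0,0,z]))
E
```

```text
5.18 [0.4845 0.0161 0.325 ] [0.2226 0.9749 0.0001 0.0005] 0.05234155935072082 63.14032718539238 [ 0.8422  0.5878 -0.7833]
wrist collar_middle [([0.4839, 0.0136, 0.1476], 0.78)]
wrist gauge [([0.5026, 0.2426, 0.0026], 0.93)]
wrist two_line_step [([0.4888, 0.0121, 0.1489], 0.43)]
scene collar_middle [([0.4835, 0.0138, 0.1507], 0.79)]
scene gauge [([0.5006, 0.2398, -0.001], 0.98)]
scene two_line_step [([0.5023, 0.2405, 0.0575], 0.65)]
side collar_middle [([0.4881, 0.0163, 0.1491], 0.88)]
side gauge [([0.5046, 0.2448, 0.002], 0.88)]
side two_line_step [([0.5032, 0.2401, 0.0617], 0.72)]
[ 8.1005 21.0711 -0.4976]
[256.9107 279.9066]
[256.9722 267.1969]
[257.026  256.0775]
[257.0735 246.2674]
```

View pics/e.png

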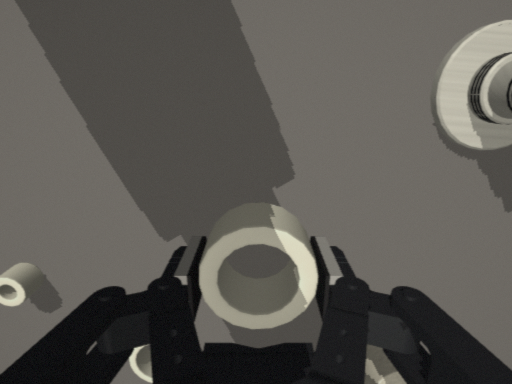

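The collar is held square, its rim centred at about (259,277) against (257,279) for the tool axis. The cone is at the upper right. I'll move beside the cone and look again.

Emit:
send_rows(jaw=[4.5,4.5,4.5,4.5,4.5,4.5,4.5,4.5,4.5,4.5,4.5], travel=[[0.2,2.5,0],[0.5,5.5,0],[0.8,8.5,0],[1.1,11.5,0],[1.4,14.5,0],[1.7,17.5,0],[2,20,0],[2,21,0],[2,21,0],[2,21,0],[2,21,0]], angular=[[0,0,0],[0,0,0],[0,0,0],[0,0,0],[0,0,0],[0,0,0],[0,0,0],[0,0,0],[0,0,0],[0,0,0],[0,0,0]])

```text
t: 6.7
tcp_pos: [0.5576, 0.2132, 0.3246]
tool_rot: [0.223, 0.975, -0.0, -0.0]
wrist_force: [-0.1, 0.0, -0.8]
grip_width: 0.0522
grasp_force: 63.1
```

```bash
python3 - <<'E'
from h import *
s=st();d=look('wrist',['gauge','two_line_step','collar_middle'])
im=d['image'].copy()
for z,r in((.012,.055),(.058,.021),(.084,.0125),(.106,.0025)):
    a=np.linspace(0,2*np.pi,60)
    p=np.array([px(d,(.503+r*np.cos(t),.2415+r*np.sin(t),z)) for t in a])
    cv2.polylines(im,[np.round(p*8).astype(int)],True,(0,0,255),1,cv2.LINE_AA,3)
x0,y0=[int(v) for v in px(d,(.503,.2415,.05))]
print(x0,y0)
both=np.hstack([d['image'],im])[max(0,y0-130):y0+130]
cr=im[max(0,y0-130):y0+130,x0-130:x0+130];cr2=d['image'][max(0,y0-130):y0+130,x0-130:x0+130]
cv2.imwrite('pics/f.png',cv2.resize(np.hstack([cr2,cr]),None,fx=1.5,fy=1.5,interpolation=cv2.INTER_CUBIC))
cv2.imwrite('pics/f_raw.png',d['image'])
R=Ro.from_quat(s['tool_rot']).as_matrix()
print(R.T@(np.array([.503,.2415,.33])-s['tcp_pos'])*100)
E
```

```text
6.7 [0.5576 0.2132 0.3246] [ 0.2229  0.9748 -0.0004 -0.0001] 0.05216108989912852 63.13232883810997 [-0.1391  0.0157 -0.8255]
wrist gauge [([0.5028, 0.2419, 0.0029], 0.69)]
wrist two_line_step [([0.5065, 0.2458, 0.0592], 0.69)]
wrist collar_middle [([0.5613, 0.2107, 0.1484], 0.85)]
259 113
[ 6.1504  0.1748 -0.5384]
```

View pics/f.png

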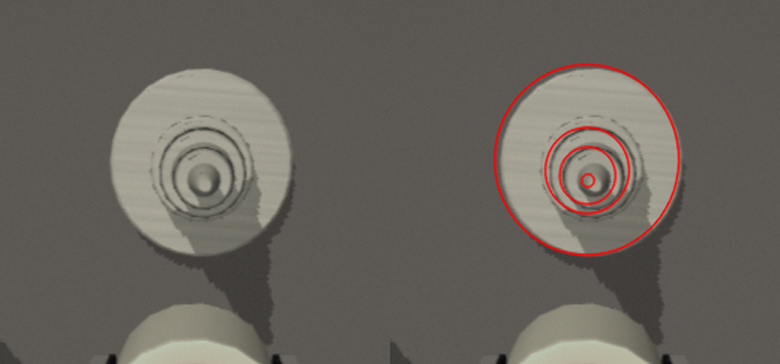

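The foot circle is about 2 px left of where I predicted, and the tip about 5 px, so the cone lies about 2–3 mm further along +tool y. Next I'll move over the cone with that correction.

Emit:
send_rows(jaw=[4.5,4.5,4.5,4.5,4.5,4.5,4.5,4.5,4.5,4.5], travel=[[2,0.1,0],[4,0.2,0],[5.5,0.3,0],[6.05,0.35,0],[6.05,0.35,0],[6.05,0.35,1],[6.05,0.35,2.5],[6.05,0.35,3.5],[6.05,0.35,3.5],[6.05,0.35,3.5]], angular=[[0,0,0],[0,0,0],[0,0,0],[0,0,0],[0,0,0],[0,0,0],[0,0,0],[0,0,0],[0,0,0],[0,0,0]])

```text
t: 7.73
tcp_pos: [0.5051, 0.243, 0.2891]
tool_rot: [0.223, 0.975, -0.0, -0.0]
wrist_force: [-0.3, -0.4, 0.6]
grip_width: 0.0519
grasp_force: 63.1
```

```bash
python3 - <<'E'
from h import *
s=st()
R=Ro.from_quat(s['tool_rot']).as_matrix();T=np.array(s['tcp_pos'])
out=[]
for c in('wrist','scene','side'):
    d=snapshot(c)
    # collar rim centre, bottom centre & where axis hits tip height
    print(c,px(d,T+R@[0,0,.1457]),px(d,T+R@[0,0,.1757]),px(d,(T[0],T[1],.106)))
    u,v=[int(q) for q in px(d,T+R@[0,0,.16])]
    h=32 if c!='wrist' else 96
    cr=d['image'][v-h:v+h,u-h:u+h];out.append(cv2.resize(cr,(260,260),interpolation=cv2.INTER_CUBIC));print(u-h,v-h)
cv2.imwrite('pics/g.png',np.hstack(out))
E
```

```text
7.73 [0.5051 0.243  0.2891] [ 0.2229  0.9748 -0.0005 -0.0004] 0.0519177570505576 63.12151037156582 [-0.2649 -0.4455  0.5783]
wrist [256.9075 278.9285] [257.0696 245.5985] [257.4553 239.2419]
160 165
scene [307.0724 113.4424] [306.2447 122.7635] [306.1272 125.0267]
274 85
side [225.3418 110.936 ] [226.2823 121.0928] [226.5705 123.4994]
193 83
```

View pics/g.png

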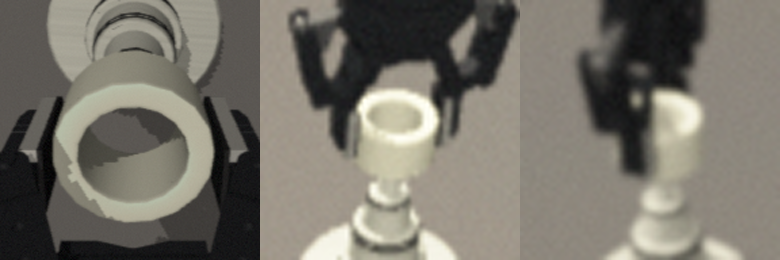

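The collar hangs just above the tip. Scene and side views suggest an offset of a couple of millimetres, so I'll measure the edges numerically.

```bash
python3 - <<'E'
from h import *
s=st();T=np.array(s['tcp_pos'])
for c in('scene','side'):
    d=snapshot(c);im=d['image'].astype(int).mean(2)
    for nm,z,r in(('collar',.128,.027),('collar',.122,.027),('one',.08,.0127),('one',.076,.0133),('two',.052,.0215),('foot',.012,.055)):
        o=-d['R'].T@d['t'];w=o[:2]-T[:2];w/=np.linalg.norm(w)
        P=px(d,(*(T[:2]+w*r),z))  # front surface point
        n=np.array([-w[1],w[0]])
        ct=px(d,(*T[:2],z));e=[px(d,(*(T[:2]+k*n*r),z)) for k in(1,-1)]
        l,rr=sorted([e[0][0],e[1][0]]);row=int(round(ct[1]))
        a=int(l)-6;b=int(rr)+7
        pr=im[row-1:row+2,a:b].mean(0)
        print(c,nm,row,'pred l/r %.1f %.1f'%(l,rr),'from',a,pr.astype(int).tolist())
E
```

```text
7.88 [0.505  0.2434 0.2902] [0.2227 0.9749 0.0002 0.0003] 0.05231992563299598 63.12218427658081 [-0.0247  0.9405  0.1166]
scene collar 118 pred l/r 296.2 317.4 from 290 [145, 110, 55, 34, 38, 77, 125, 117, 118, 168, 189, 204, 207, 206, 218, 228, 228, 231, 231, 235, 234, 234, 239, 233, 226, 208, 173, 114, 77, 125, 122, 106, 126, 145]
scene collar 120 pred l/r 296.1 317.2 from 290 [149, 141, 97, 50, 44, 84, 127, 105, 124, 158, 174, 180, 187, 193, 199, 205, 209, 215, 218, 218, 214, 210, 203, 191, 180, 165, 147, 109, 104, 131, 138, 144, 148, 148]
scene one 133 pred l/r 300.7 310.4 from 294 [151, 150, 150, 149, 151, 150, 133, 180, 216, 218, 213, 198, 187, 178, 174, 169, 141, 147, 149, 149, 149, 149, 149]
scene one 134 pred l/r 300.4 310.5 from 294 [151, 150, 151, 151, 155, 158, 133, 145, 175, 188, 204, 192, 179, 166, 157, 136, 121, 144, 150, 150, 151, 149, 149]
scene two 141 pred l/r 296.7 312.9 from 290 [169, 190, 202, 210, 221, 225, 173, 163, 208, 221, 205, 192, 181, 180, 181, 179, 178, 173, 167, 165, 169, 175, 158, 158, 178, 173, 162, 154, 149]
scene foot 152 pred l/r 283.7 324.1 from 
[... 816 characters left out ...]
, 152, 134, 129, 133, 132, 134, 134]
side one 133 pred l/r 222.2 232.6 from 216 [134, 134, 134, 133, 134, 135, 150, 181, 206, 214, 211, 203, 194, 185, 177, 162, 142, 127, 126, 133, 134, 134, 133]
side two 141 pred l/r 219.8 236.4 from 213 [134, 134, 135, 134, 135, 139, 146, 170, 202, 215, 213, 208, 199, 191, 181, 171, 167, 165, 162, 161, 160, 157, 147, 133, 126, 146, 160, 160, 152, 146]
side foot 152 pred l/r 208.5 249.8 from 202 [133, 134, 133, 134, 133, 134, 140, 161, 193, 217, 226, 227, 227, 227, 226, 222, 209, 193, 199, 215, 219, 214, 208, 200, 193, 186, 179, 173, 172, 174, 173, 172, 167, 160, 150, 139, 121, 100, 106, 137, 155, 159, 159, 159, 158, 158, 154, 147, 129, 105, 94, 91, 92, 91]
```

Emit:
send_rows(jaw=[4.5,4.5,4.5,4.5,4.5,4.5,4.5,4.5], travel=[[-0.05,0.12,0],[-0.05,0.12,0.6],[-0.05,0.12,1.3],[-0.05,0.12,2],[-0.05,0.12,2.5],[-0.05,0.12,2.5],[-0.05,0.12,2.5],[-0.05,0.12,2.5]], angular=[[0,0,0],[0,0,0],[0,0,0],[0,0,0],[0,0,0],[0,0,0],[0,0,0],[0,0,0]])

```text
t: 8.65
tcp_pos: [0.5057, 0.2444, 0.2648]
tool_rot: [0.223, 0.975, -0.0, 0.0]
wrist_force: [-0.3, 0.6, -0.3]
grip_width: 0.0525
grasp_force: 63.1
```

```bash
python3 - <<'E'
from h import *
s=st()
T=np.array(s['tcp_pos']);d=snapshot('wrist')
im=d['image'][160:360,150:370]
for z in (T[2]-.1457,.106,.084,.058,.012):print(round(z,3),px(d,(T[0],T[1],z)))
cv2.imwrite('pics/h.png',cv2.resize(im,None,fx=3,fy=3,interpolation=cv2.INTER_CUBIC))
E
```

```text
8.65 [0.5057 0.2444 0.2648] [ 0.2225  0.9749 -0.      0.    ] 0.0525097021142971 63.123729564249516 [-0.2803  0.6402 -0.2535]
0.119 [256.9094 278.9041]
0.106 [256.9877 262.7722]
0.084 [257.0932 241.0574]
0.058 [257.1882 221.504 ]
0.012 [257.3073 196.9686]
```

View pics/h.png

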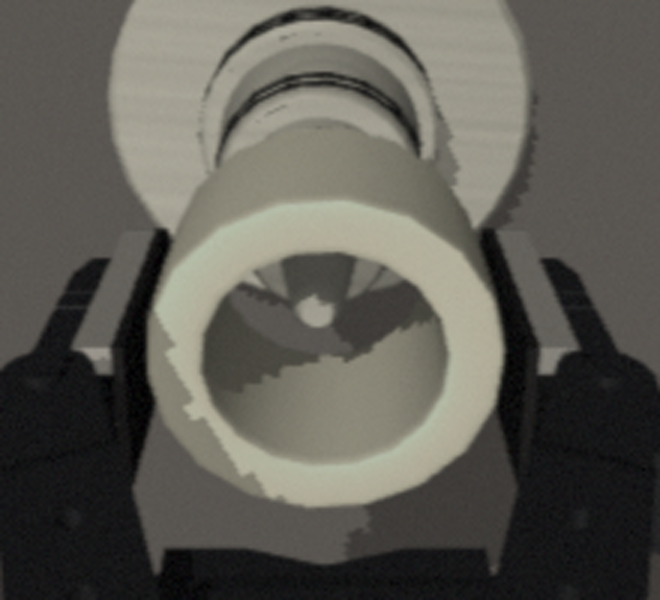

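The tip shows through the bore at (255,264), with the rim centre at (258.5,278). After allowing for perspective, the collar is about 1.5 mm too far in +y and 1 mm in +x (tool axes). I'll correct that and lower most of the way.

Emit:
send_rows(jaw=[4.5,4.5,4.5,4.5,4.5,4.5,4.5,4.5,4.5,4.5], travel=[[-0.1,-0.13,0],[-0.1,-0.13,0.2],[-0.1,-0.13,0.5],[-0.1,-0.13,0.8],[-0.1,-0.13,1.1],[-0.1,-0.13,1.4],[-0.1,-0.13,1.7],[-0.1,-0.13,2],[-0.1,-0.13,2],[-0.1,-0.13,2]], angular=[[0,0,0],[0,0,0],[0,0,0],[0,0,0],[0,0,0],[0,0,0],[0,0,0],[0,0,0],[0,0,0],[0,0,0]])

```text
t: 9.53
tcp_pos: [0.506, 0.2427, 0.2445]
tool_rot: [0.223, 0.975, -0.0, -0.0]
wrist_force: [0.5, 0.1, -0.2]
grip_width: 0.0522
grasp_force: 63.1
```

```bash
python3 - <<'E'
from h import *
s=st()
T=np.array(s['tcp_pos']);d=snapshot('wrist')
im=d['image'][160:360,150:370]
for z in (T[2]-.1457,.106,.084,.058,.012):print(round(z,3),px(d,(T[0],T[1],z)))
cv2.imwrite('pics/i.png',cv2.resize(im,None,fx=3,fy=3,interpolation=cv2.INTER_CUBIC))
E
```

```text
9.53 [0.506  0.2427 0.2445] [ 0.2225  0.9749 -0.0001 -0.0001] 0.052165055322712844 63.12351644039154 [ 0.4678  0.0504 -0.2173]
0.099 [257.0514 279.0141]
0.106 [257.0045 289.1873]
0.084 [257.135  260.9158]
0.058 [257.2485 236.3457]
0.012 [257.3857 206.6401]
```

View pics/i.png

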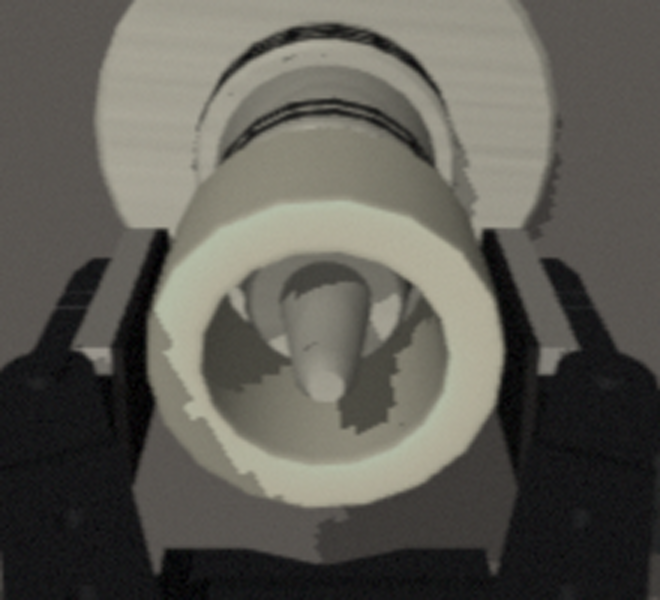

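Tip at (258.3,288.7) against a rim centre of (258.5,278): it's concentric to within 0.3 mm. I'll lower to just above the ledge.

Emit:
send_rows(jaw=[4.5,4.5,4.5,4.5,4.5,4.5,4.5], travel=[[0,0,0.2],[0,0,0.4],[0,0,0.6],[0,0,0.8],[0,0,0.95],[0,0,0.95],[0,0,0.95]], angular=[[0,0,0],[0,0,0],[0,0,0],[0,0,0],[0,0,0],[0,0,0],[0,0,0]])

```text
t: 10.17
tcp_pos: [0.506, 0.2427, 0.2351]
tool_rot: [0.223, 0.975, -0.0, -0.0]
wrist_force: [0.8, -0.2, -0.2]
grip_width: 0.0523
grasp_force: 63.1
```

Emit:
send_rows(jaw=[4.5,4.5,4.5,4.5], travel=[[0,0,0.05],[0,0,0.1],[0,0,0.1],[0,0,0.1]], angular=[[0,0,0],[0,0,0],[0,0,0],[0,0,0]])

```text
t: 10.5
tcp_pos: [0.506, 0.2427, 0.2342]
tool_rot: [0.223, 0.975, -0.0, -0.0]
wrist_force: [0.6, -0.0, -0.7]
grip_width: 0.0521
grasp_force: 63.1
```

Emit:
send_rows(jaw=[4.5,4.5,4.5], travel=[[0,0,0.07],[0,0,0.07],[0,0,0.07]], angular=[[0,0,0],[0,0,0],[0,0,0]])

```text
t: 10.75
tcp_pos: [0.506, 0.2427, 0.2339]
tool_rot: [0.223, 0.975, 0.0, 0.0]
wrist_force: [-1.9, -0.2, 7.8]
grip_width: 0.0526
grasp_force: 63.9
```

Emit:
send_rows(jaw=[4.5,4.5,4.5], travel=[[0,0,0.05],[0,0,0.05],[0,0,0.05]], angular=[[0,0,0],[0,0,0],[0,0,0]])

```text
t: 11.0
tcp_pos: [0.506, 0.2427, 0.2338]
tool_rot: [0.223, 0.975, 0.0, 0.0]
wrist_force: [-3.1, -1.7, 16.8]
grip_width: 0.0523
grasp_force: 64.8
```

It's seated at TCP z 0.234, which puts the underside at about 58 mm, with an upward contact force. Releasing and retreating straight up.

Emit:
send_rows(jaw=[5.5,6,6.5,7,7.5,8,8.5,8.5,8.5,8.5], travel=[[0,0,0],[0,0,0],[0,0,0],[0,0,0],[0,0,0],[0,0,0],[0,0,0],[0,0,0],[0,0,0],[0,0,0]], angular=[[0,0,0],[0,0,0],[0,0,0],[0,0,0],[0,0,0],[0,0,0],[0,0,0],[0,0,0],[0,0,0],[0,0,0]])

```text
t: 11.83
tcp_pos: [0.506, 0.2428, 0.233]
tool_rot: [0.223, 0.975, -0.0, -0.0]
wrist_force: [0.6, 0.2, 0.1]
grip_width: 0.0847
grasp_force: 0.0
```

Emit:
send_rows(jaw=[8.5,8.5,8.5,8.5,8.5,8.5,8.5,8.5,8.5], travel=[[0,0,-0.5],[0,0,-2],[0,0,-4],[0,0,-6.5],[0,0,-9],[0,0,-12],[0,0,-14],[0,0,-14],[0,0,-14]], angular=[[0,0,0],[0,0,0],[0,0,0],[0,0,0],[0,0,0],[0,0,0],[0,0,0],[0,0,0],[0,0,0]])

```text
t: 12.58
tcp_pos: [0.506, 0.2427, 0.3739]
tool_rot: [0.223, 0.975, 0.001, 0.001]
wrist_force: [-0.3, -0.7, -0.9]
grip_width: 0.0847
grasp_force: 0.0
```

```bash
python3 - <<'E'
from h import *
st();A=look('scene',['collar_middle','collar_small','collar_large']);B=look('side',['collar_middle']);d=look('wrist',['collar_middle'])
c=[cv2.resize(A['image'][95:180,255:355],(400,340),interpolation=3),cv2.resize(B['image'][95:180,180:280],(400,340),interpolation=3)]
cv2.imwrite('pics/j.png',np.hstack(c))
E
```

```text
12.58 [0.506  0.2427 0.3739] [0.2225 0.9749 0.0005 0.0007] 0.08468765751375525 0.0 [-0.2641 -0.7217 -0.9418]
scene collar_middle [([0.5089, 0.242, 0.0614], 0.63), ([0.4974, 0.2432, 0.0018], 0.56)]
scene collar_small [([0.4775, -0.2661, 0.0005], 0.7)]
scene collar_large [([0.627, -0.1769, 0.0017], 0.62), ([0.503, 0.2393, 0.0019], 0.61)]
side collar_middle [([0.512, 0.2424, 0.0592], 0.89)]
wrist collar_middle [([0.5071, 0.2421, 0.055], 0.83)]
```

View pics/j.png

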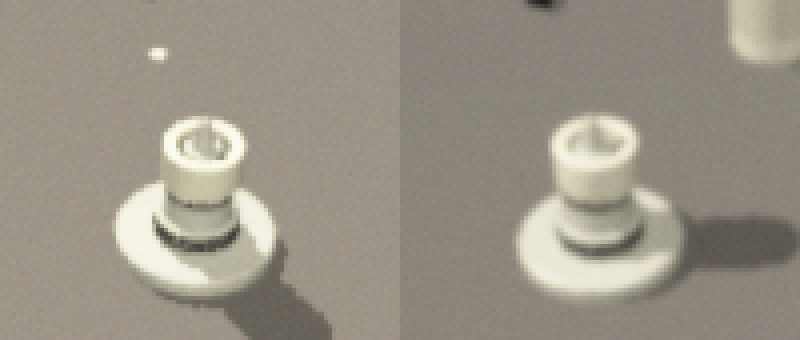

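Both views show the collar sitting level just above the two-line marks (crop pixels (203,160) and (594,160)), with the tip inside its bore. The gripper is clear of it.

```bash
python3 -c "
from plant import hand_in
print(hand_in())"
```

```text
the job is handed in; nothing more can be done
None
```

The middle collar was lowered onto the cone while held, stopped at the two-line step (underside about 58 mm up), and was released; it looked level in both camera views, the other two collars were never touched, and the job was handed in at about 12.6 s.

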